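# Set out the dip-staining line

## Robot

A 6-joint arm with a two-finger parallel gripper is mounted at the origin on the work surface. World frame = base frame: x ahead of the robot, y to its left, z up, the work surface at z = 0. Lengths are in m, angles in rad, forces in N, time in s.
With the tool pointing down it reaches from about 0.35 to 0.775 m from the base axis. Payload 5.5 kg.
Tool frame: the origin (TCP) lies at the very end of the fingers, on their centre line; the grasp point (between the pads) lies 19 mm behind it; z points along the fingers, y is the line along which they close (so a half turn about z gives the same grasp; the last joint's range is limited). The gripper opens to 85 mm and grips with 20 to 120 N. Pads are 22 mm wide; open, the fingers measure 114 mm over their backs; the gripper's body (76 mm by 85 mm) begins 54 mm behind the grasp point. The pads swing forward as they close: fully open they stand 13 mm farther back than shut.
Start: joints at [1.144, 0.313, 0.046, 1.304, 0, 1.431], TCP at [0.163, 0.552, 0.196] pointing down, gripper open.
Joint ranges: [-2.76, 2.76], [-0.86, 1.69], [-1.03, 1.26], [-2.2, 2.34], [-1.47, 1.5], [-3.14, 3.14]. Speed limits (rad/s): [2.57, 2.57, 3.14, 3.14, 3.14, 3.14].

## Interface

Orientations are given as a unit quaternion [w, x, y, z].
In Python, from workcell import env, read_camera, get_calibration gives the robot as it stands.
- The arm moves only by the tool jog_arm, never from a script. Its argument "motion" is one flat list of numbers, 7 for each row, row after row: the shift along the tool's x, y, z as a fraction of full scale, then the turn, a rotation vector about the tool's x, y, z as a fraction of full scale, then the opening, from 0 (shut) to 1 (fully open). In form: [x, y, z, wx, wy, wz, grip, x, y, z, wx, wy, wz, grip, ...]. A call has 1 to 12 rows; each row is the pose to reach, as a shift and turn from the pose commanded when the call began, along the tool's axes at that moment; what a row does not reach only later rows make up. Full scale, the value 1, is 0.2 m for a shift and 90 degrees for a turn. A row lasts 1/8 s, in which the tool goes at most 62.5 mm and 10.7 degrees, less where a joint would pass 70% of its speed; a pose out of reach is approached as far as the arm can. A call with a number of a shift or a turn outside -1 to 1 is refused whole. A call with a gripper value outside its range is refused whole. The fingers move at their own pace and stop on an object; "newtons" is the grip in N (left out, the last holds). Time passes only in rows, so rows that repeat a pose let the fingers close. It gives the time, the measured TCP pose, the force, the opening and the grip force at its end, in the units of the state.
- env.get_state(): the state, without advancing time (a new reading comes with each control period).
- read_camera(name): name is "scene" or "top"; returns the picture (384x512x3 uint8, red, green, blue); there is no depth.
- get_calibration(name): a dict with "fx", "fy", "cx", "cy" (pixels), "dist" ([k1, k2, p1, p2, k3] as OpenCV has them; the pictures are not rectified), "world_from_camera" (4x4, takes a point from camera to world coordinates). Camera axes: x right, y down, z forward; pixel columns grow to the right and rows downward; lengths in m; the calibration is good to about 2 mm. A picture is of the moment at which its call begins. get_calibration takes no time and is no camera call.
- env.hand_in(): hands the job in; it is judged then, once.
The state is a dict: "clock": time; "joint_pos": joint angles; "qvel": joint speeds; "tau": joint torques, N m; "tcp_pos": TCP position; "orientation": TCP orientation; "wrist_force": force on the tool from outside, world axes, zero at the start; "ft_torque": the same for the moment, N m; "finger_gap": finger opening in m; "grip_force": force on a finger pad.
Only numpy, scipy, OpenCV 4.12 (cv2) and the standard library are available. Lean on these libraries where they do the work, as an engineer would, in place of code of your own. Each camera call takes 0.05 s, during which the arm holds its last target. There are 200 camera calls.

## Task

Set out the empty dip-staining vessels in the four-bay tray, one standing upright in the middle of each bay, in working order from the slide box at one end of the tray to the drying rack at the other: the tall footed jar in the bay next to the slide box, then the rectangular trough with its long side along the row, then the squat necked jar, and the steel beaker in the bay next to the drying rack. Put the knobbed lid squarely on the mouth of the tall footed jar. Set everything down without dropping it, and leave the reagent bottle and the timer where they stand.

Things in the scene. Friction and masses are not known exactly. Their poses are not given: they have to be found in the camera images.
- tray: Fixed grey plastic tray, 112 x 372 mm, with four equal bays in one row along its y axis. Origin: centre of its underside; z up. Bay centres lie at x = 0 and y = -135, -45, +45 and +135 mm in its frame. Its floor is 4 mm above the bench; rim and the ribs between bays rise to 15 or 16 mm above the bench. Each bay is 104 mm (x) by about 85 mm (y) inside.
- slidebox: Fixed blue slide box, 90 x 96 x 34 mm (with slides to 38 mm high), open, slides standing on edge in it, its cover folded down flat on the side away from the robot. Stands just beyond one end of the tray (which end varies): the start of the line. Origin: centre of the box's underside; axes parallel to the tray's.
- dryrack: Fixed steel wire slide drying rack on a drip pan, 88 x 96 mm and 51 mm high, a few slides leaning in it. Stands just beyond the other end of the tray: the end of the line. Origin: centre of its underside; axes parallel to the tray's.
- footjar_mid (a point): Tall white staining jar, open, 84 mm high: round foot 60 mm across (up to 8 mm high), square body 46 x 46 mm (8 to 68 mm high, faces square to its x and y axes), round collar 56 mm across (68 to 84 mm high, mouth 46 mm across). Point: on its axis, half-way up (42 mm above its underside). z up. 160 g.
- trough_mid (a point): White rectangular staining trough, open, 44 mm along its x axis, 66 mm along its y axis (the long side), 72 mm high, with a 1 mm moulded bead round the rim. Point: its centre, half-way up (36 mm above its underside). z up. 150 g.
- neckjar_mid (a point): Squat white round jar, 58 mm across and 42 mm high to the shoulder, with a narrower open neck 41 mm across, 60 mm high in all. Point: on its axis, 30 mm above its underside. z up. 170 g.
- beaker_mid (a point): Stainless steel beaker, open, straight-sided, 50 mm across, 76 mm high, with a rolled lip (54 mm) and a small pouring spout on its +x side. Point: on its axis, half-way up (38 mm above its underside). z up. 100 g.
- lid_mid (a point): Lid of the tall footed jar, lying on the bench knob up: flat white disc 66 mm across and 5 mm thick (no rim or plug; it simply lies on the jar's mouth) with a black knob 18 mm across on its centre, top of the knob 29 mm above the underside. Point: on its axis, 14.5 mm above its underside. 50 g.
- reagent_mid (a point): Bystander, loose: brown glass reagent bottle with red cap, 48 mm across, 95 mm high. Point: on its axis, half-way up. Not to be moved.
- timer_mid (a point): Bystander, loose: flat white bench timer, 50 x 64 x 20 mm. Point: its centre. Not to be moved.
There are look-alikes about, which are no part of the job. What is shaped like the part that bears trough_mid but blue is not meant.

How it is judged:
At the end, for the whole second after the job is handed in: From slide-box end: footed jar, trough, necked jar, beaker, each upright (0.08 rad) on its bay floor, within 15 mm of bay centre along both tray axes; trough's long side along the row within 0.26 rad; lid flat on footed jar, within 10 mm of its axis; all released and at rest (((y of slidebox in the frame of tray above 0 m and y of footjar_mid in the frame of tray between 0.12 and 0.15 m and y of trough_mid in the frame of tray between 0.03 and 0.06 m and y of neckjar_mid in the frame of tray between -0.06 and -0.03 m and y of beaker_mid in the frame of tray between -0.15 and -0.12 m) or (y of slidebox in the frame of tray below 0 m and y of footjar_mid in the frame of tray between -0.15 and -0.12 m and y of trough_mid in the frame of tray between -0.06 and -0.03 m and y of neckjar_mid in the frame of tray between 0.03 and 0.06 m and y of beaker_mid in the frame of tray between 0.12 and 0.15 m)) and x of footjar_mid in the frame of tray between -0.015 and 0.015 m and z of footjar_mid in the frame of tray between 0.042 and 0.05 m and angle between each of footjar_mid, trough_mid, neckjar_mid, beaker_mid, lid_mid's own z axis and vertical below 0.08 rad and linear speed of each of footjar, trough, neckjar, beaker, lid below 0.02 m/s and x of trough_mid in the frame of tray between -0.015 and 0.015 m and z of trough_mid in the frame of tray between 0.036 and 0.044 m and x of neckjar_mid in the frame of tray between -0.015 and 0.015 m and z of neckjar_mid in the frame of tray between 0.03 and 0.038 m and x of beaker_mid in the frame of tray between -0.015 and 0.015 m and z of beaker_mid in the frame of tray between 0.038 and 0.046 m and angle between the y axis of trough_mid and the y axis of tray, either way round below 0.26 rad and horizontal distance between lid_mid and footjar_mid below 0.01 m and z of lid_mid in the frame of footjar_mid between 0.0525 and 0.0605 m); the robot touches nothing.
It fails at once if the reagent bottle is pushed more than 20 mm from its place or knocked over (distance of reagent_mid from where it was at the start of the episode above 0.02 m or angle between reagent_mid's own z axis and vertical above 0.35 rad).
It fails at once if the timer is pushed more than 20 mm from its place or knocked over (distance of timer_mid from where it was at the start of the episode above 0.02 m or angle between timer_mid's own z axis and vertical above 0.35 rad).
It fails at once if a vessel or the lid is dropped or thrown (falls freely from more than about 30 mm) ((linear speed of footjar above 0.8 m/s and contact force between footjar and the fingers below 0.05 N) or (linear speed of trough above 0.8 m/s and contact force between trough and the fingers below 0.05 N) or (linear speed of neckjar above 0.8 m/s and contact force between neckjar and the fingers below 0.05 N) or (linear speed of beaker above 0.8 m/s and contact force between beaker and the fingers below 0.05 N) or (linear speed of lid above 0.8 m/s and contact force between lid and the fingers below 0.05 N and contact force between lid and footjar below 0.05 N)).
It also fails if it takes over 112 s, if anything falls off the work surface, if the arm or the gripper's body presses on something with over 40 N, if the wrist force passes 120 N, or if a joint passes its speed limit or range.

## Working session

There is one attempt and no reset: what is moved stays moved. The work goes in short steps, Python scripts to look and compute and a tool call to move; the robot and the scene stay as the last step left them, time stands still between calls to the robot, and variables do not carry over. Pictures are saved under pics/ and viewed, at most 14 in all, crops included, and the job is handed in when it is done.

Besides the shell and the picture viewer there is one more tool, called after "Call:" by a JSON object that holds its "api" and its "payload", one argument or row to a line. jog_arm: Moves the arm, as the interface text tells. Shift numbers are shares of 0.2 m and turn numbers shares of 90 degrees, none past 1 either way. Its arguments: {"type":"object","properties":{"motion":{"type":"array","items":{"type":"number"}},"newtons":{"type":"number"}},"required":["motion"]}

```bash
mkdir -p pics; cat > h.py <<'E'
import numpy as np,cv2
from workcell import env,read_camera,get_calibration
def save(name,fn):
    im=read_camera(name); cv2.imwrite(fn,im[:,:,::-1]); return im
def ray(c,uv):
    K=np.array([[c['fx'],0,c['cx']],[0,c['fy'],c['cy']],[0,0,1.]])
    p=cv2.undistortPoints(np.array([[uv]],float),K,np.array(c['dist'],float))[0,0]
    T=np.array(c['world_from_camera']); return T[:3,3],T[:3,:3]@np.array([p[0],p[1],1])
def at(name,uv,z):
    o,d=ray(get_calibration(name),uv); return (o+d*(z-o[2])/d[2])
def proj(name,P):
    c=get_calibration(name);T=np.linalg.inv(np.array(c['world_from_camera']))
    K=np.array([[c['fx'],0,c['cx']],[0,c['fy'],c['cy']],[0,0,1.]])
    r,_=cv2.Rodrigues(T[:3,:3]); return cv2.projectPoints(np.array(P,float).reshape(-1,1,3),r,T[:3,3],K,np.array(c['dist'],float))[0][:,0]
E
python3 - <<'E'
from h import *
for n in('top','scene'):
    im=save(n,f'pics/{n}0.png'); cv2.imwrite(f'pics/{n}0b.png',cv2.resize(im[:,:,::-1],(800,600),interpolation=cv2.INTER_CUBIC))
    print(n,np.round(get_calibration(n)['world_from_camera'],3).tolist(),get_calibration(n)['fx'])
print(env.get_state())
E
```

```text
top [[0.019, -0.991, 0.134, 0.335], [-1.0, -0.016, 0.024, 0.009], [-0.021, -0.134, -0.991, 1.385], [0.0, 0.0, 0.0, 1.0]] 442.2179088028099
scene [[-0.687, 0.62, -0.379, 0.861], [0.727, 0.593, -0.347, 0.352], [0.01, -0.514, -0.858, 0.891], [0.0, 0.0, 0.0, 1.0]] 368.0774252813924
{'clock': 0.1, 'joint_pos': array([ 1.14442132e+00,  3.13941527e-01,  4.51084424e-02,  1.30358296e+00,
       -1.60926160e-05,  1.43120018e+00]), 'qvel': array([ 2.08665218e-04, -1.81337692e-03,  4.55239521e-03, -9.48609433e-04,
        1.33614431e-05, -9.51435526e-05]), 'tau': array([ 2.50262543e-03, -4.81726885e+01,  2.99243975e+01,  1.27930928e-02,
       -1.88315867e-04,  1.39436793e-05]), 'tcp_pos': array([0.1624516 , 0.55105633, 0.19529532]), 'orientation': array([-2.18404924e-04,  1.42898524e-01,  9.89737013e-01, -7.79892234e-04]), 'wrist_force': array([-0.01161267,  0.28259402, -0.6558355 ]), 'ft_torque': array([-0.01503789, -0.04482353, -0.06288793]), 'grip_force': 0.0, 'finger_gap': 0.08566357462048824}
```

View pics/top0b.png

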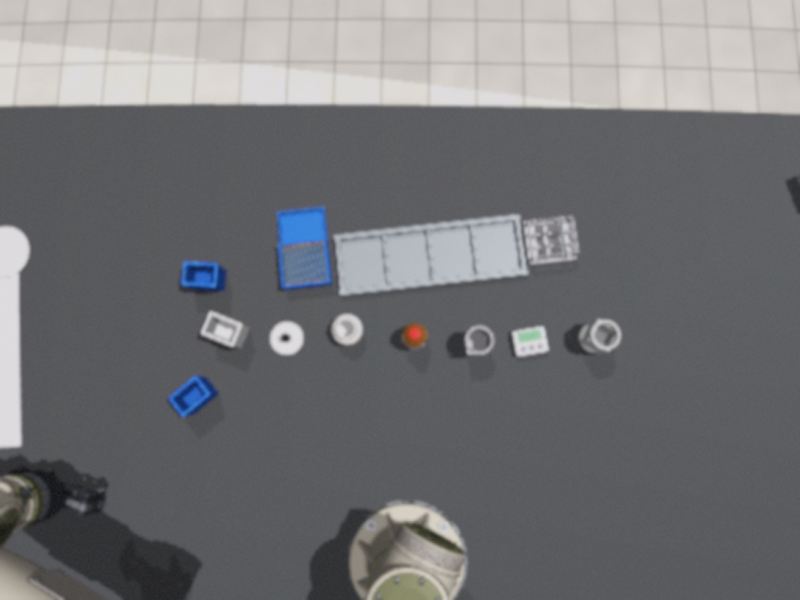

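View pics/scene0b.png

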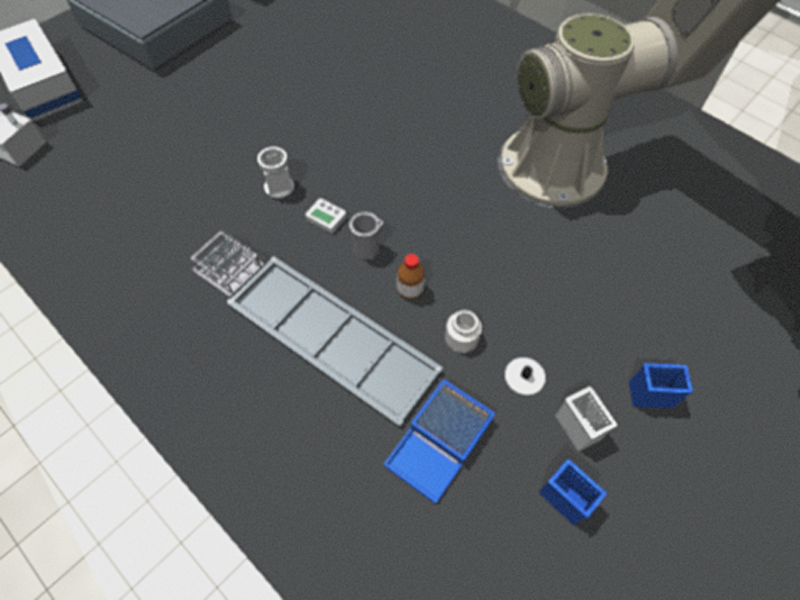

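```bash
python3 - <<'E'
import cv2
im=cv2.imread('pics/top0.png')
for n,x in(('L',105),('R',250)):
    c=cv2.resize(im[130:250,x:x+155],None,fx=5,fy=5,interpolation=cv2.INTER_CUBIC)
    for i in range(0,155,10): cv2.line(c,(i*5,0),(i*5,6),(0,255,255),1); i%50==0 and cv2.putText(c,str(x+i),(i*5,18),0,.4,(0,255,255),1)
    for i in range(0,120,10): cv2.line(c,(0,i*5),(6,i*5),(0,255,255),1); cv2.putText(c,str(130+i),(8,i*5+4),0,.35,(0,255,255),1)
    cv2.imwrite(f'pics/c{n}.png',c)
E
```

```text
(no output)
```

View pics/cL.png

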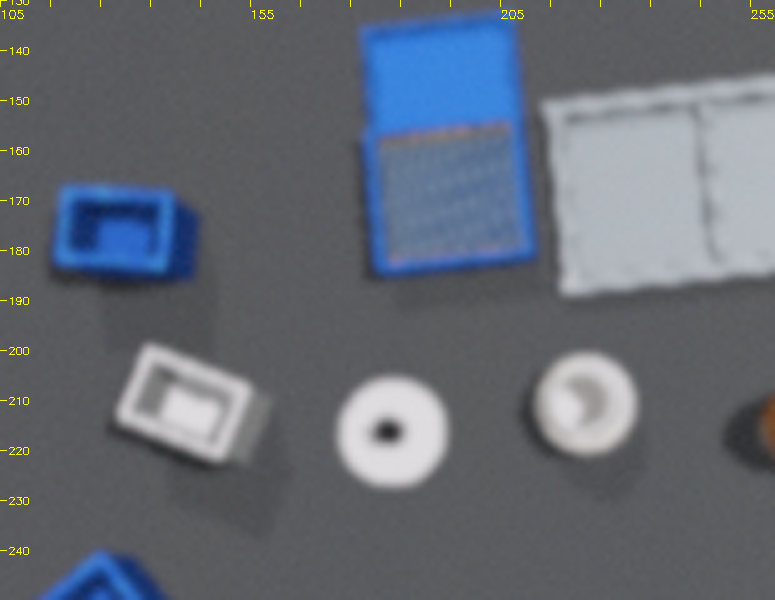

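View pics/cR.png

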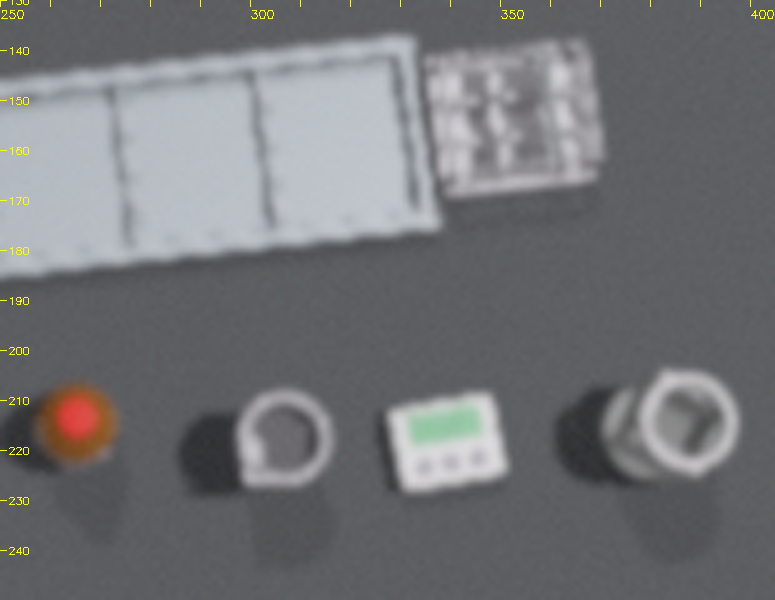

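```bash
cat >> h.py <<'E'
def bay(y):  # tray frame y -> world
    return TC[:2]+y*TY
def mv(xy,z,psi=None,from_=None):
    """row numbers to get from the present pose to TCP xy,z and closing direction psi (deg)"""
    s=env.get_state(); q=s['orientation']
    from scipy.spatial.transform import Rotation as R
    R0=R.from_quat([*q[1:],q[0]])
    d=R0.inv().apply(np.array([*xy,z])-s['tcp_pos'])/.2
    y=R0.as_matrix()[:,1]; p0=np.degrees(np.arctan2(y[1],y[0]))
    if psi is None: w=np.zeros(3)
    else:
        t=p0+(psi-p0+90)%180-90; a=np.radians(t)
        M=np.array([[-np.sin(a)*-1,np.cos(a),0],[-np.cos(a),np.sin(a),0],[0,0,-1]]).T
        M=np.column_stack([np.cross([np.cos(a),np.sin(a),0],[0,0,-1]),[np.cos(a),np.sin(a),0],[0,0,-1]])
        w=(R0.inv()*R.from_matrix(M)).as_rotvec()/(np.pi/2)
    print('shift',np.round(d,3),'turn',np.round(w,3),'psi0',round(p0,1),'tcp',np.round(s['tcp_pos'],4),'tiltz',np.round(R0.as_matrix()[:,2],3),'gap',round(s['finger_gap'],4),'t',s['clock'])
E
python3 - <<'E'
from h import *
def c(x0,px,py): return (x0+(px+.5)/5-.5,130+(py+.5)/5-.5)
cor=[at('top',c(a,*p),.015)[:2] for a,p in((105,(545,102)),(105,(566,294)),(250,(414,38)),(250,(438,228)))]
TC=sum(cor)/4; ty=(cor[0]+cor[1]-cor[2]-cor[3]);print('len',np.linalg.norm(ty)/2);ty/=np.linalg.norm(ty)
w=(cor[0]+cor[2]-cor[1]-cor[3])/2;print('wid',np.linalg.norm(w),'C',TC,'ty',ty,'ang',np.degrees(np.arctan2(-ty[0],ty[1])),np.degrees(np.arctan2(w[1],w[0])))
tr=[at('top',c(105,*p),.072)[:2] for p in((150,346),(252,384),(224,461),(118,414))]
l=(tr[0]+tr[3]-tr[1]-tr[2])/2; print('trough',sum(tr)/4,np.linalg.norm(l),'long dir',np.degrees(np.arctan2(l[1],l[0])))
for n,a,p,z in(('lid',105,(392,431),.005),('neck',105,(586,403),.042),('beaker',250,(286,437),.076),('foot rim',250,(689,422),.084),('foot base',250,(650,432),.004),('reagent',250,(77,416),.095),('timer',250,(448,442),.02)):
    P=at('top',c(a,*p),z);print(n,np.round(P,4),'scene px800',np.round((proj('scene',P)[0]+.5)*1.5625,0))
for y in(.135,.045,-.045,-.135):print('bay',np.round(TC+y*ty,4))
E
```

```text
len 0.3780784436488524
wid 0.12339663549733738 C [ 0.60258847 -0.03713602] ty [-0.12592513  0.99203975] ang 7.234183720138802 7.244418880625483
trough [0.44104758 0.36396163] 0.0692212847327954 long dir 69.3754849337228
lid [0.4302 0.25   0.005 ] scene px800 [525. 376.]
neck [0.4469 0.1251 0.042 ] scene px800 [464. 326.]
beaker [ 0.4283 -0.1302  0.076 ] scene px800 [364. 224.]
foot rim [ 0.4403 -0.3675  0.084 ] scene px800 [272. 157.]
foot base [ 0.4401 -0.3659  0.004 ] scene px800 [279. 186.]
reagent [ 0.4371 -0.0061  0.095 ] scene px800 [411. 260.]
timer [ 0.4308 -0.2362  0.02  ] scene px800 [325. 213.]
bay [0.5856 0.0968]
bay [0.5969 0.0075]
bay [ 0.6083 -0.0818]
bay [ 0.6196 -0.1711]
```

```bash
cat >> h.py <<'E'
TC=np.array([.6026,-.0371]);TY=np.array([-.1259,.9920])
E
python3 -c "
from h import *
mv((.30,.46),.196,30);mv((.441,.364),.196,-20.6)"
```

```text
shift [-0.788 -0.242 -0.003] turn [-0.001  0.     0.484] psi0 73.6 tcp [0.1625 0.5511 0.1953] tiltz [-0.001 -0.001 -1.   ] gap 0.0857 t 0.1
shift [-1.6   -0.503 -0.003] turn [-0.001 -0.001 -0.954] psi0 73.6 tcp [0.1625 0.5511 0.1953] tiltz [-0.001 -0.001 -1.   ] gap 0.0857 t 0.1
```

Call:
{"api": "jog_arm", "payload": {
  "motion": [-0.39,-0.12,0,0,0,0.24,1,-0.79,-0.24,0,0,0,0.48,1,-0.79,-0.24,0,0,0,0.48,1,-0.79,-0.24,0,0,0,0.48,1,-0.79,-0.24,0,0,0,0.48,1,-0.79,-0.24,0,0,0,0.48,1,-0.79,-0.24,0,0,0,0.48,1]
}}

```text
clock: 0.98
tcp_pos: [0.3001, 0.4611, 0.196]
orientation: [-0.0, 0.496, 0.868, -0.0]
wrist_force: [0.0, 0.5, -0.2]
finger_gap: 0.0856
grip_force: 0.0
```

```bash
python3 -c "
from h import *
mv((.441,.364),.12,-20.6);mv((.441,.364),.025,-20.6)"
```

```text
shift [-0.776  0.36   0.38 ] turn [-0.     0.     0.568] psi0 30.5 tcp [0.3001 0.4611 0.196 ] tiltz [-0. -0. -1.] gap 0.0856 t 0.975
shift [-0.776  0.36   0.855] turn [-0.     0.     0.568] psi0 30.5 tcp [0.3001 0.4611 0.196 ] tiltz [-0. -0. -1.] gap 0.0856 t 0.975
```

Call:
{"api": "jog_arm", "payload": {
  "motion": [-0.39,0.18,0,0,0,0.28,1,-0.776,0.36,0,0,0,0.568,1,-0.776,0.36,0,0,0,0.568,1,-0.776,0.36,0,0,0,0.568,1,-0.776,0.36,0.1,0,0,0.568,1,-0.776,0.36,0.3,0,0,0.568,1,-0.776,0.36,0.5,0,0,0.568,1,-0.776,0.36,0.7,0,0,0.568,1,-0.776,0.36,0.855,0,0,0.568,1,-0.776,0.36,0.855,0,0,0.568,1,-0.776,0.36,0.855,0,0,0.568,1]
}}

```text
clock: 2.35
tcp_pos: [0.4418, 0.3641, 0.0263]
orientation: [0.0, 0.823, 0.569, 0.001]
wrist_force: [0.3, -0.4, 0.8]
finger_gap: 0.0852
grip_force: 0.0
```

Call:
{"api": "jog_arm", "payload": {
  "motion": [0,0,0,0,0,0,0.4,0,0,0,0,0,0,0.4,0,0,0,0,0,0,0.2,0,0,0,0,0,0,0,0,0,0,0,0,0,0,0,0,0,0,0,0,0,0,0,0,0,0,0,0,0,0,0,0,0,0,0],
  "newtons": 40
}}

```text
clock: 3.35
tcp_pos: [0.4418, 0.3639, 0.0265]
orientation: [-0.0, 0.823, 0.568, 0.001]
wrist_force: [-0.7, 0.1, 6.2]
finger_gap: 0.0426
grip_force: 40.6
```

```bash
python3 -c "
from h import *
mv(bay(.045),.196,7.2)"
```

```text
shift [-1.39   1.357 -0.849] turn [ 0.001 -0.001 -0.31 ] psi0 -20.7 tcp [0.4418 0.3639 0.0265] tiltz [ 0.002  0.001 -1.   ] gap 0.0426 t 3.35
```

Call:
{"api": "jog_arm", "payload": {
  "motion": [0,0,-0.1,0,0,0,0,0,0,-0.25,0,0,0,0,0,0,-0.45,0,0,0,0,0,0,-0.65,0,0,0,0,-0.05,0.05,-0.8,0,0,0,0,-0.15,0.15,-0.85,0,0,-0.03,0,-0.28,0.27,-0.85,0,0,-0.06,0,-0.42,0.4,-0.85,0,0,-0.09,0,-0.56,0.54,-0.85,0,0,-0.12,0,-0.7,0.68,-0.85,0,0,-0.155,0,-0.84,0.82,-0.85,0,0,-0.19,0,-0.95,0.93,-0.85,0,0,-0.21,0]
}}

```text
clock: 4.85
tcp_pos: [0.5481, 0.1181, 0.1949]
orientation: [-0.0, 0.718, 0.696, -0.0]
wrist_force: [-0.3, 1.0, -1.9]
finger_gap: 0.0425
grip_force: 41.7
```

```bash
python3 -c "
from h import *
mv(bay(.045),.032,7.2);print(env.get_state()['grip_force'])"
```

```text
shift [-0.545  0.262  0.814] turn [-0.   0.  -0.1] psi0 -1.8 tcp [0.5481 0.1181 0.1949] tiltz [-0. -0. -1.] gap 0.0425 t 4.85
41.66356980800629
```

Call:
{"api": "jog_arm", "payload": {
  "motion": [-0.12,0.06,0,0,0,-0.02,0,-0.26,0.13,0,0,0,-0.05,0,-0.4,0.2,0,0,0,-0.08,0,-0.51,0.245,0,0,0,-0.1,0,-0.545,0.262,0.08,0,0,-0.1,0,-0.545,0.262,0.22,0,0,-0.1,0,-0.545,0.262,0.4,0,0,-0.1,0,-0.545,0.262,0.55,0,0,-0.1,0,-0.545,0.262,0.64,0,0,-0.1,0,-0.545,0.262,0.68,0,0,-0.1,0,-0.545,0.262,0.68,0,0,-0.1,0]
}}

```text
clock: 6.22
tcp_pos: [0.5959, 0.0096, 0.0583]
orientation: [-0.001, 0.662, 0.75, -0.0]
wrist_force: [0.3, -0.5, -2.3]
finger_gap: 0.0426
grip_force: 41.6
```

```bash
python3 -c "
from h import *
mv(bay(.045),.0315,7.2)
im=save('scene','pics/s1.png');cv2.imwrite('pics/s1c.png',cv2.resize(im[140:290,130:330,::-1],None,fx=4,fy=4,interpolation=cv2.INTER_CUBIC))"
```

```text
shift [-0.011  0.004  0.134] turn [-0.001 -0.    -0.   ] psi0 7.2 tcp [0.5959 0.0096 0.0583] tiltz [-0.002  0.    -1.   ] gap 0.0426 t 6.225
```

View pics/s1c.png

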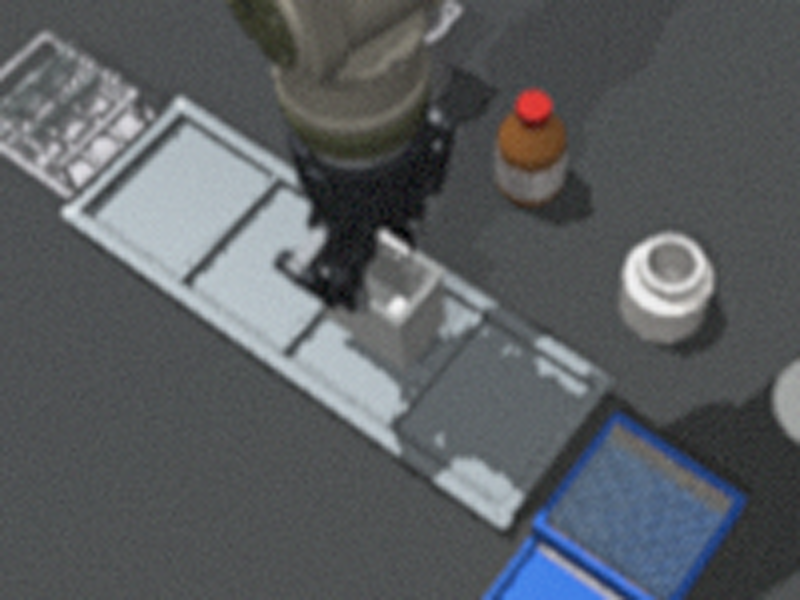

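The trough hangs upright over the second bay from the slide box, clear of the ribs. Set it down.

Call:
{"api": "jog_arm", "payload": {
  "motion": [-0.011,0.004,0.05,0,0,0,0,-0.011,0.004,0.1,0,0,0,0,-0.011,0.004,0.125,0,0,0,0,-0.011,0.004,0.136,0,0,0,0,-0.011,0.004,0.136,0,0,0,0,-0.011,0.004,0.136,0,0,0,0.6,-0.011,0.004,0.136,0,0,0,0.7,-0.011,0.004,0.136,0,0,0,0.7,-0.011,0.004,0.136,0,0,0,0.7,-0.011,0.004,0.136,0,0,0,0.7]
}}

```text
clock: 7.52
tcp_pos: [0.5978, 0.007, 0.032]
orientation: [0.0, 0.662, 0.75, 0.0]
wrist_force: [-1.0, -0.6, 0.4]
finger_gap: 0.0597
grip_force: 0.0
```

```bash
python3 -c "
from h import *
mv((.447,.125),.196,7.2)
mv((.447,.125),.008,7.2)"
```

```text
shift [ 0.679 -0.675 -0.82 ] turn [ 0.    -0.    -0.001] psi0 7.2 tcp [0.5978 0.007  0.032 ] tiltz [ 0.  0. -1.] gap 0.0597 t 7.525
shift [ 0.679 -0.675  0.12 ] turn [ 0.    -0.    -0.001] psi0 7.2 tcp [0.5978 0.007  0.032 ] tiltz [ 0.  0. -1.] gap 0.0597 t 7.525
```

Call:
{"api": "jog_arm", "payload": {
  "motion": [0,0,-0.2,0,0,0,0.75,0,0,-0.45,0,0,0,0.75,0,0,-0.7,0,0,0,1,0.1,-0.1,-0.8,0,0,0,1,0.35,-0.35,-0.8,0,0,0,1,0.6,-0.6,-0.8,0,0,0,1,0.679,-0.675,-0.75,0,0,0,1,0.679,-0.675,-0.6,0,0,0,1,0.679,-0.675,-0.4,0,0,0,1,0.679,-0.675,-0.2,0,0,0,1,0.679,-0.675,0,0,0,0,1,0.679,-0.675,0.08,0,0,0,1]
}}

```text
clock: 9.02
tcp_pos: [0.445, 0.1248, 0.0137]
orientation: [-0.001, 0.662, 0.75, -0.001]
wrist_force: [-0.0, -0.7, 0.7]
finger_gap: 0.0854
grip_force: 0.0
```

```bash
python3 -c "
from h import *
mv((.447,.125),.009,7.2)
im=save('top','pics/t2.png');cv2.imwrite('pics/t2c.png',cv2.resize(im[130:250,180:335,::-1],None,fx=5,fy=5,interpolation=cv2.INTER_CUBIC))"
```

```text
shift [-0.     0.01   0.023] turn [-0.002 -0.    -0.001] psi0 7.1 tcp [0.445  0.1248 0.0137] tiltz [-0.003 -0.    -1.   ] gap 0.0854 t 9.025
```

View pics/t2c.png

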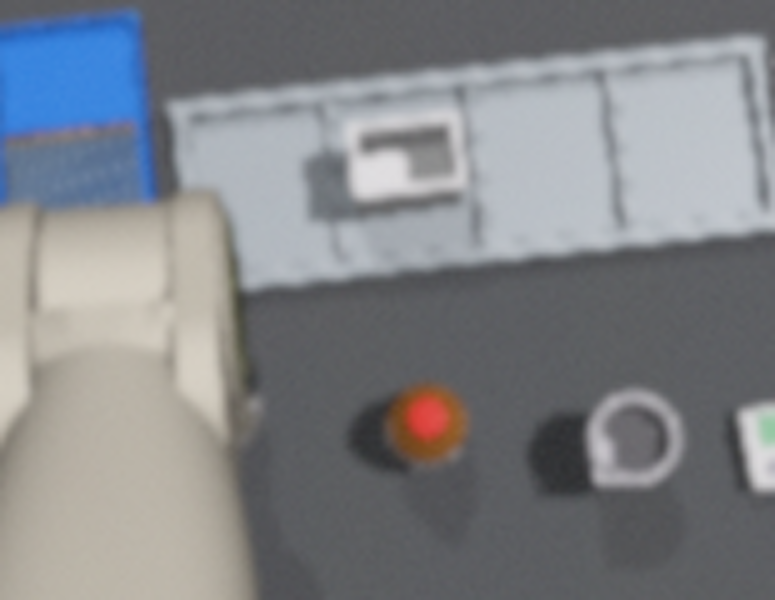

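Call:
{"api": "jog_arm", "payload": {
  "motion": [0,0.01,0.02,0,0,0,0.7,0,0.01,0.02,0,0,0,0.5,0,0.01,0.02,0,0,0,0.3,0,0.01,0.02,0,0,0,0,0,0.01,0.02,0,0,0,0,0,0.01,0.02,0,0,0,0,0,0.01,0.02,0,0,0,0]
}}

```text
clock: 9.95
tcp_pos: [0.4494, 0.1253, 0.0133]
orientation: [0.001, 0.662, 0.75, 0.001]
wrist_force: [-2.4, -1.0, 4.6]
finger_gap: 0.04
grip_force: 39.7
```

```bash
python3 -c "
from h import *
print(at('top',(261,160.4),.076)[:2]-bay(.045))
mv(bay(-.045),.2,7.2)"
```

```text
[-0.00037724  0.00049071]
shift [-1.126  0.661 -0.933] turn [ 0.001  0.    -0.   ] psi0 7.2 tcp [0.4494 0.1253 0.0133] tiltz [ 0.002  0.    -1.   ] gap 0.04 t 9.95
```

```bash
python3 -c "
from h import *
im=save('scene','pics/s3.png');cv2.imwrite('pics/s3c.png',cv2.resize(im[150:250,230:360,::-1],None,fx=6,fy=6,interpolation=cv2.INTER_CUBIC))"
```

```text
(no output)
```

View pics/s3c.png

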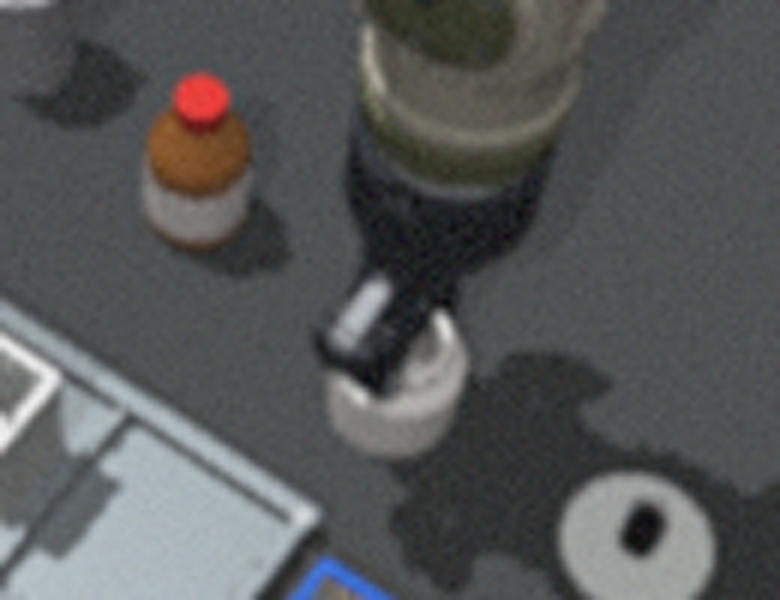

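```bash
python3 -c "
from h import *
f=lambda P:np.round((proj('scene',P)-[229.6,149.6])*6)
for P in ([.47,.128,.0133],[.47,.128,.02],[.47,.128,.042],[.47,.128,.06],[.4494,.1253,.06],[.478,.128,.042],[.4494,.1253,0]): print(P,f(P))
"
```

```text
[0.47, 0.128, 0.0133] [[366. 420.]]
[0.47, 0.128, 0.02] [[367. 413.]]
[0.47, 0.128, 0.042] [[372. 390.]]
[0.47, 0.128, 0.06] [[376. 370.]]
[0.4494, 0.1253, 0.06] [[402. 336.]]
[0.478, 0.128, 0.042] [[360. 402.]]
[0.4494, 0.1253, 0] [[388. 399.]]
```

Call:
{"api": "jog_arm", "payload": {
  "motion": [0,0,-0.05,0,0,0,0,0,0,-0.1,0,0,0,0,0,0,-0.17,0,0,0,0,0,0,-0.25,0,0,0,0,0,0,-0.25,0,0,0,0,0,0,-0.25,0,0,0,0]
}}

```text
clock: 10.75
tcp_pos: [0.4488, 0.1252, 0.0619]
orientation: [-0.0, 0.662, 0.75, 0.0]
wrist_force: [0.4, -0.3, -2.5]
finger_gap: 0.04
grip_force: 40.4
```

```bash
python3 -c "
from h import *
im=save('scene','pics/s4.png');cv2.imwrite('pics/s4c.png',cv2.resize(im[150:250,230:360,::-1],None,fx=6,fy=6,interpolation=cv2.INTER_CUBIC))
mv(bay(-.045),.2,7.2)"
```

```text
shift [-1.126  0.664 -0.693] turn [-0.    -0.    -0.001] psi0 7.1 tcp [0.4485 0.1252 0.0615] tiltz [-0.001  0.    -1.   ] gap 0.04 t 10.8
```

View pics/s4c.png

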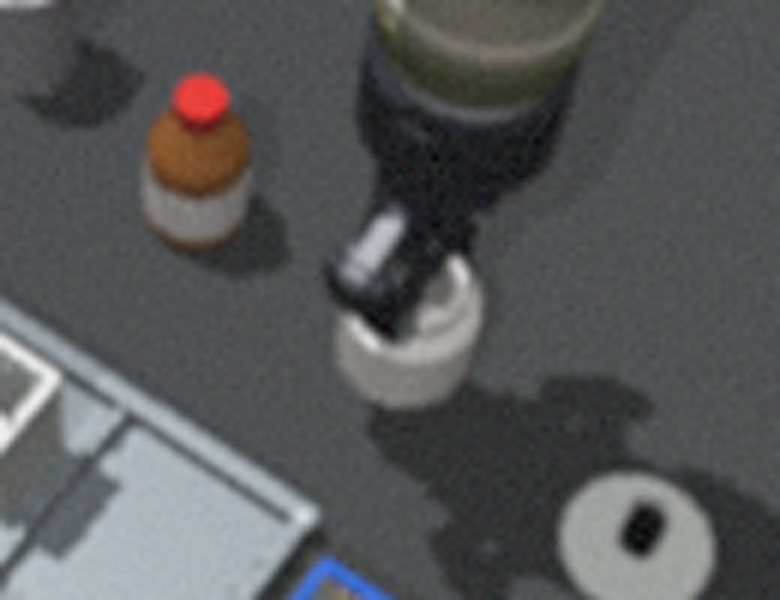

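Call:
{"api": "jog_arm", "payload": {
  "motion": [0,0,-0.15,0,0,0,0,0,0,-0.35,0,0,0,0,0,0,-0.55,0,0,0,0,-0.06,0.04,-0.67,0,0,0,0,-0.18,0.11,-0.69,0,0,0,0,-0.32,0.19,-0.69,0,0,0,0,-0.46,0.27,-0.69,0,0,0,0,-0.6,0.35,-0.69,0,0,0,0,-0.74,0.44,-0.69,0,0,0,0,-0.86,0.51,-0.69,0,0,0,0,-0.95,0.56,-0.69,0,0,0,0,-1,0.59,-0.69,0,0,0,0]
}}

```text
clock: 12.3
tcp_pos: [0.591, -0.0593, 0.1991]
orientation: [-0.001, 0.662, 0.75, -0.0]
wrist_force: [-0.1, -0.1, -2.2]
finger_gap: 0.0401
grip_force: 40.9
```

```bash
python3 -c "
from h import *
mv(bay(-.045),.025,7.2);mv(bay(-.045),.018,7.2)"
```

```text
shift [-0.123  0.073  0.87 ] turn [-0.001 -0.    -0.001] psi0 7.1 tcp [ 0.591  -0.0593  0.1991] tiltz [-0.001  0.001 -1.   ] gap 0.0401 t 12.3
shift [-0.123  0.073  0.905] turn [-0.001 -0.    -0.001] psi0 7.1 tcp [ 0.591  -0.0593  0.1991] tiltz [-0.001  0.001 -1.   ] gap 0.0401 t 12.3
```

Call:
{"api": "jog_arm", "payload": {
  "motion": [-0.06,0.03,0,0,0,0,0,-0.123,0.07,0.03,0,0,0,0,-0.123,0.073,0.15,0,0,0,0,-0.123,0.073,0.3,0,0,0,0,-0.123,0.073,0.46,0,0,0,0,-0.123,0.073,0.6,0,0,0,0,-0.123,0.073,0.7,0,0,0,0,-0.123,0.073,0.78,0,0,0,0,-0.123,0.073,0.84,0,0,0,0,-0.123,0.073,0.87,0,0,0,0,-0.123,0.073,0.87,0,0,0,0,-0.123,0.073,0.87,0,0,0,0]
}}

```text
clock: 13.8
tcp_pos: [0.609, -0.0813, 0.0266]
orientation: [0.001, 0.662, 0.75, 0.0]
wrist_force: [0.1, 0.2, -2.6]
finger_gap: 0.0399
grip_force: 40.9
```

```bash
python3 -c "
from h import *
mv(bay(-.045),.0175,7.2)"
```

```text
shift [-0.002 -0.004  0.046] turn [ 0.001  0.    -0.001] psi0 7.2 tcp [ 0.609  -0.0813  0.0266] tiltz [ 0.001 -0.    -1.   ] gap 0.0399 t 13.8
```

Call:
{"api": "jog_arm", "payload": {
  "motion": [0,0,0.02,0,0,0,0,0,0,0.03,0,0,0,0,0,0,0.04,0,0,0,0,0,0,0.045,0,0,0,0,0,0,0.045,0,0,0,0]
}}

```text
clock: 14.42
tcp_pos: [0.6085, -0.0811, 0.0173]
orientation: [0.0, 0.662, 0.75, 0.0]
wrist_force: [-1.3, 0.7, 2.8]
finger_gap: 0.0401
grip_force: 41.5
```

Call:
{"api": "jog_arm", "payload": {
  "motion": [0,0,0,0,0,0,0.55,0,0,0,0,0,0,0.65,0,0,0,0,0,0,0.75,0,0,0,0,0,0,0.75,0,0,0,0,0,0,0.75,0,0,-0.15,0,0,0,0.75,0,0,-0.35,0,0,0,0.85,0,0,-0.6,0,0,0,1,0,0,-0.85,0,0,0,1,0,0,-0.9,0,0,0,1]
}}

```text
clock: 15.68
tcp_pos: [0.6106, -0.0817, 0.2014]
orientation: [0.003, 0.662, 0.75, 0.002]
wrist_force: [0.5, -0.5, -0.4]
finger_gap: 0.0853
grip_force: 0.0
```

```bash
python3 -c "
from h import *
mv((.4283,-.1302),.04,7.2)"
```

```text
shift [-0.125 -0.94   0.801] turn [ 0.004  0.002 -0.001] psi0 7.2 tcp [ 0.6106 -0.0817  0.2014] tiltz [ 0.007 -0.002 -1.   ] gap 0.0853 t 15.675
```

Call:
{"api": "jog_arm", "payload": {
  "motion": [-0.06,-0.3,0,0,0,0,1,-0.125,-0.6,0,0,0,0,1,-0.125,-0.85,0,0,0,0,1,-0.125,-0.93,0,0,0,0,1,-0.125,-0.93,0.1,0,0,0,1,-0.125,-0.93,0.3,0,0,0,1,-0.125,-0.93,0.5,0,0,0,1,-0.125,-0.93,0.7,0,0,0,1,-0.125,-0.93,0.83,0,0,0,1,-0.125,-0.93,0.875,0,0,0,1,-0.125,-0.93,0.875,0,0,0,1]
}}

```text
clock: 17.05
tcp_pos: [0.427, -0.1289, 0.0216]
orientation: [-0.0, 0.662, 0.75, -0.0]
wrist_force: [1.1, 0.2, 0.5]
finger_gap: 0.0853
grip_force: 0.0
```

Call:
{"api": "jog_arm", "payload": {
  "motion": [0,0,0,0,0,0,0.7,0,0,0,0,0,0,0.5,0,0,0,0,0,0,0.3,0,0,0,0,0,0,0,0,0,0,0,0,0,0,0,0,0,0,0,0,0,0,0,0,0,0,0,0]
}}

```text
clock: 17.92
tcp_pos: [0.428, -0.1296, 0.0234]
orientation: [0.001, 0.662, 0.75, 0.0]
wrist_force: [-2.3, 1.3, 7.4]
finger_gap: 0.0486
grip_force: 40.5
```

```bash
python3 -c "
from h import *
im=save('scene','pics/s5.png');cv2.imwrite('pics/s5c.png',cv2.resize(im[90:240,130:330,::-1],None,fx=4,fy=4,interpolation=cv2.INTER_CUBIC))
mv(bay(-.135),.2,7.2)"
```

```text
shift [-0.326  0.927 -0.881] turn [ 0.001  0.001 -0.001] psi0 7.1 tcp [ 0.4279 -0.1296  0.0234] tiltz [ 0.002 -0.001 -1.   ] gap 0.0485 t 17.975
```

View pics/s5c.png

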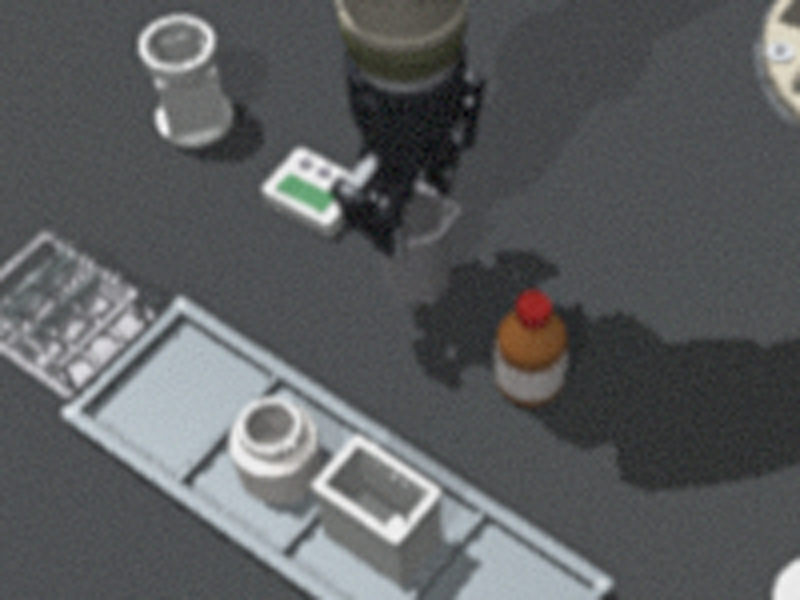

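Call:
{"api": "jog_arm", "payload": {
  "motion": [0,0,-0.1,0,0,0,0,0,0,-0.25,0,0,0,0,0,0,-0.45,0,0,0,0,0,0,-0.65,0,0,0,0,-0.02,0.06,-0.8,0,0,0,0,-0.06,0.17,-0.85,0,0,0,0,-0.11,0.31,-0.85,0,0,0,0,-0.16,0.46,-0.85,0,0,0,0,-0.21,0.61,-0.85,0,0,0,0,-0.26,0.75,-0.85,0,0,0,0,-0.3,0.86,-0.85,0,0,0,0,-0.326,0.927,-0.85,0,0,0,0]
}}

```text
clock: 19.48
tcp_pos: [0.6201, -0.171, 0.1919]
orientation: [0.0, 0.662, 0.75, 0.0]
wrist_force: [0.7, 0.6, -1.6]
finger_gap: 0.0486
grip_force: 41.8
```

```bash
python3 -c "
from h import *
mv(bay(-.135),.035,7.2)"
```

```text
shift [ 0.    -0.003  0.785] turn [ 0.  0. -0.] psi0 7.2 tcp [ 0.6201 -0.171   0.1919] tiltz [ 0. -0. -1.] gap 0.0486 t 19.475
```

Call:
{"api": "jog_arm", "payload": {
  "motion": [0,0,0.08,0,0,0,0,0,0,0.2,0,0,0,0,0,0,0.35,0,0,0,0,0,0,0.5,0,0,0,0,0,0,0.62,0,0,0,0,0,0,0.7,0,0,0,0,0,0,0.75,0,0,0,0,0,0,0.78,0,0,0,0,0,0,0.8,0,0,0,0,0,0,0.815,0,0,0,0,0,0,0.82,0,0,0,0,0,0,0.82,0,0,0,0]
}}

```text
clock: 20.98
tcp_pos: [0.6192, -0.1708, 0.0281]
orientation: [0.0, 0.662, 0.75, 0.0]
wrist_force: [0.1, -0.1, -1.3]
finger_gap: 0.0488
grip_force: 41.8
```

Call:
{"api": "jog_arm", "payload": {
  "motion": [0,0,0.005,0,0,0,0,0,0,0.008,0,0,0,0,0,0,0.008,0,0,0,0,0,0,0.008,0,0,0,0.6,0,0,0.008,0,0,0,0.7,0,0,0.008,0,0,0,0.8,0,0,0.008,0,0,0,0.8,0,0,0.008,0,0,0,0.8,0,0,-0.15,0,0,0,0.8,0,0,-0.4,0,0,0,0.9,0,0,-0.65,0,0,0,1,0,0,-0.85,0,0,0,1]
}}

```text
clock: 22.48
tcp_pos: [0.6194, -0.1709, 0.2003]
orientation: [0.001, 0.662, 0.75, 0.0]
wrist_force: [0.6, 0.3, 0.5]
finger_gap: 0.0852
grip_force: 0.0
```

```bash
python3 -c "
from h import *
mv((.4402,-.3667),.196,7.2);mv((.4402,-.3667),.06,7.2)"
```

```text
shift [-0.86  -1.011  0.02 ] turn [ 0.001  0.001 -0.001] psi0 7.1 tcp [ 0.6194 -0.1709  0.2003] tiltz [ 0.002 -0.001 -1.   ] gap 0.0852 t 22.475
shift [-0.859 -1.012  0.7  ] turn [ 0.001  0.001 -0.001] psi0 7.1 tcp [ 0.6194 -0.1709  0.2003] tiltz [ 0.002 -0.001 -1.   ] gap 0.0852 t 22.475
```

```bash
python3 -c "
from h import *
for x,y,uv in((.455,-.127,(226.6,152.1)),(.472,.128,(293,214.3))):
  for z in(.02,.03,.04,.05): print(uv,z,np.round(proj('scene',[x,y,z])[0],1))"

```

```text
(226.6, 152.1) 0.02 [227.3 160.7]
(226.6, 152.1) 0.03 [227.1 158.6]
(226.6, 152.1) 0.04 [226.9 156.6]
(226.6, 152.1) 0.05 [226.7 154.5]
(293, 214.3) 0.02 [290.3 218.9]
(293, 214.3) 0.03 [290.7 217.2]
(293, 214.3) 0.04 [291.  215.4]
(293, 214.3) 0.05 [291.4 213.6]
```

Call:
{"api": "jog_arm", "payload": {
  "motion": [-0.2,-0.25,0,0,0,0,1,-0.45,-0.52,0,0,0,0,1,-0.68,-0.8,0,0,0,0,1,-0.86,-1,0,0,0,0,1,-0.86,-1,0,0,0,0,1,-0.86,-1,0,0,0,0,1,-0.86,-1,0,0,0,0,1]
}}

```text
clock: 23.35
tcp_pos: [0.4429, -0.3652, 0.1979]
orientation: [-0.0, 0.661, 0.75, 0.0]
wrist_force: [0.3, 1.2, 0.4]
finger_gap: 0.0854
grip_force: 0.0
```

```bash
python3 -c "
from h import *
mv((.4402,-.3667),.05,7.2)
im=read_camera('scene');a=cv2.resize(im[85:145,150:210,::-1],None,fx=6.5,fy=6.5,interpolation=cv2.INTER_CUBIC)
im=cv2.imread('pics/s5.png');b=cv2.resize(im[85:145,150:210],None,fx=6.5,fy=6.5,interpolation=cv2.INTER_CUBIC)
cv2.imwrite('pics/s6c.png',np.hstack([a,b]))"
```

```text
shift [-0.006 -0.015  0.739] turn [ 0. -0.  0.] psi0 7.2 tcp [ 0.4429 -0.3652  0.1979] tiltz [ 0.  0. -1.] gap 0.0854 t 23.35
```

View pics/s6c.png

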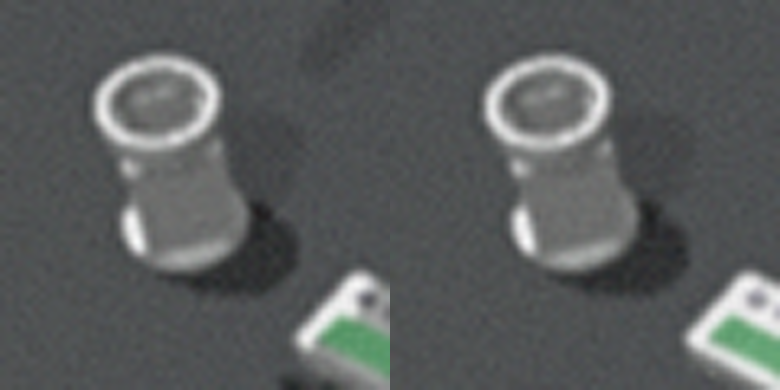

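Call:
{"api": "jog_arm", "payload": {
  "motion": [-0.006,-0.013,0,0,0,0.1,1,-0.006,-0.013,0,0,0,0.2,1,-0.006,-0.013,0.1,0,0,0.27,1,-0.006,-0.013,0.3,0,0,0.27,1,-0.006,-0.013,0.5,0,0,0.27,1,-0.006,-0.013,0.68,0,0,0.27,1,-0.006,-0.013,0.765,0,0,0.27,1,-0.006,-0.013,0.765,0,0,0.27,1]
}}

```text
clock: 24.4
tcp_pos: [0.4396, -0.3654, 0.0433]
orientation: [-0.002, 0.804, 0.595, -0.0]
wrist_force: [0.2, -0.7, 0.6]
finger_gap: 0.0856
grip_force: 0.0
```

Call:
{"api": "jog_arm", "payload": {
  "motion": [0,0,0,0,0,0,0.7,0,0,0,0,0,0,0.5,0,0,0,0,0,0,0.3,0,0,0,0,0,0,0,0,0,0,0,0,0,0,0,0,0,0,0,0,0,0,0,0,0,0,0,0],
  "newtons": 50
}}

```text
clock: 25.28
tcp_pos: [0.4397, -0.373, 0.058]
orientation: [0.007, 0.805, 0.593, -0.003]
wrist_force: [-21.9, 9.7, 69.8]
finger_gap: 0.0003
grip_force: 35.1
```

```bash
python3 -c "
from h import *
im=save('scene','pics/s7.png');cv2.imwrite('pics/s7c.png',cv2.resize(im[65:165,125:255,::-1],None,fx=6,fy=6,interpolation=cv2.INTER_CUBIC))
mv(bay(.135),.2,-17)"
```

```text
shift [ 2.451  0.004 -0.742] turn [ 0.006  0.008 -0.003] psi0 -17.3 tcp [ 0.44   -0.3733  0.058 ] tiltz [ 0.005 -0.015 -1.   ] gap 0.0 t 25.325
```

View pics/s7c.png

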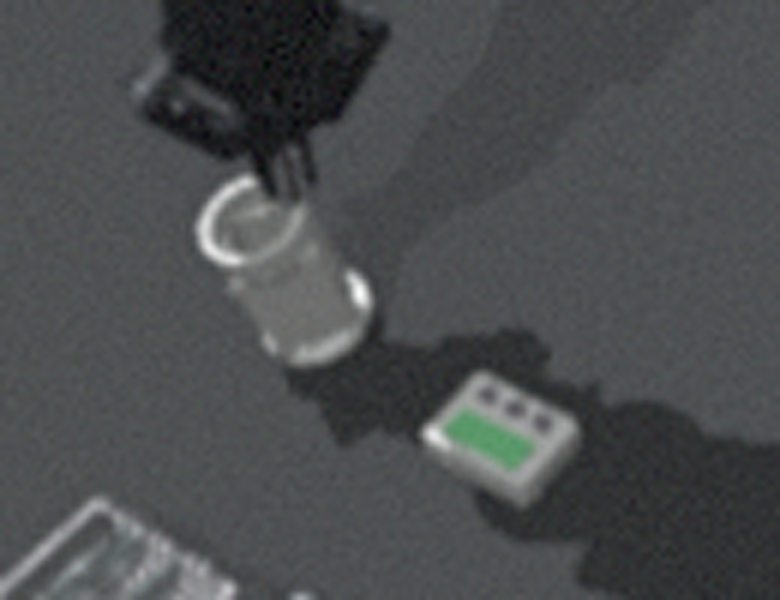

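Call:
{"api": "jog_arm", "payload": {
  "motion": [0,0,-0.03,0,0,0,0,0,0,-0.06,0,0,0,0,0,0,-0.08,0,0,0,0,0,0,-0.1,0,0,0,0,0,0,-0.12,0,0,0,0,0,0,-0.14,0,0,0,0,0,0,-0.16,0,0,0,0,0,0,-0.2,0,0,0,0,0,0,-0.25,0,0,0,0,0,0,-0.35,0,0,0,0,0,0,-0.5,0,0,0,0,0,0,-0.7,0,0,0,0.3]
}}

```text
clock: 26.82
tcp_pos: [0.4391, -0.3673, 0.1857]
orientation: [-0.001, 0.805, 0.594, -0.0]
wrist_force: [0.4, -0.1, 0.1]
finger_gap: 0.0175
grip_force: 0.0
```

```bash
python3 -c "
from h import *
im=save('scene','pics/s8.png');a=cv2.resize(im[65:165,125:255,::-1],None,fx=3,fy=4.5,interpolation=cv2.INTER_CUBIC)
im=save('top','pics/t8.png');b=cv2.resize(im[180:250,315:415,::-1],None,fx=4,fy=4,interpolation=cv2.INTER_CUBIC)
c=np.zeros((450,800,3),np.uint8);c[:450,:390]=a;c[:280,400:]=b
cv2.imwrite('pics/s8c.png',c)
mv((.44,-.366),.2,-17)"
```

```text
shift [ 0.016 -0.013 -0.048] turn [ 0.005  0.003 -0.002] psi0 -17.1 tcp [ 0.4415 -0.3699  0.1904] tiltz [ 0.006 -0.006 -1.   ] gap 0.0253 t 26.925
```

View pics/s8c.png

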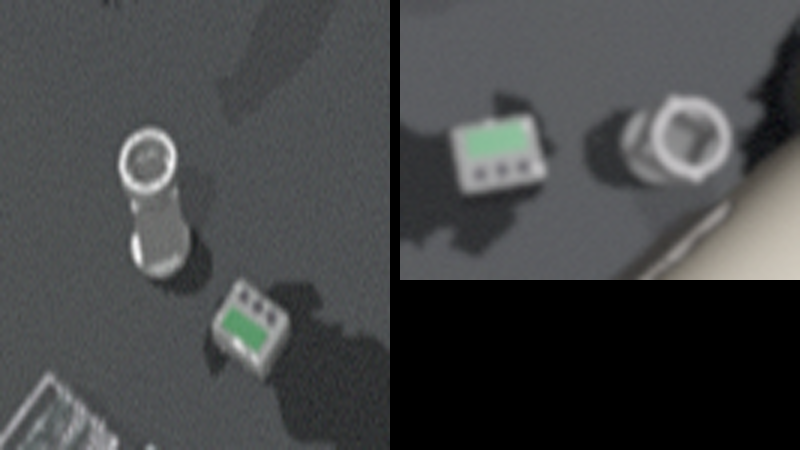

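The jar is upright again with its rim at the same top pixel (387, 214); the fingers were simply too high. The true finger ends sit about 25–30 mm above the reported TCP, so I will go lower.

Call:
{"api": "jog_arm", "payload": {
  "motion": [0,0,0,0,0,0,1,0,0,0,0,0,0,1,0,0,0,0,0,0,1,0,0,0,0,0,0,1,0,0,0,0,0,0,1,0,0,0,0,0,0,1],
  "newtons": 40
}}

```text
clock: 27.68
tcp_pos: [0.4396, -0.3678, 0.1848]
orientation: [-0.0, 0.805, 0.594, 0.0]
wrist_force: [0.4, -0.6, 0.1]
finger_gap: 0.0853
grip_force: 0.0
```

```bash
python3 -c "
from h import *
mv((.4402,-.3667),.018,-17)"
```

```text
shift [0.006 0.002 0.834] turn [-0.    -0.    -0.002] psi0 -17.2 tcp [ 0.4396 -0.3678  0.1848] tiltz [-0.  0. -1.] gap 0.0853 t 27.675
```

Call:
{"api": "jog_arm", "payload": {
  "motion": [0.006,0.002,0.15,0,0,0,1,0.006,0.002,0.3,0,0,0,1,0.006,0.002,0.45,0,0,0,1,0.006,0.002,0.55,0,0,0,1,0.006,0.002,0.65,0,0,0,1,0.006,0.002,0.73,0,0,0,1,0.006,0.002,0.79,0,0,0,1,0.006,0.002,0.835,0,0,0,1,0.006,0.002,0.835,0,0,0,1]
}}

```text
clock: 28.8
tcp_pos: [0.4401, -0.3664, 0.0173]
orientation: [-0.0, 0.805, 0.594, 0.0]
wrist_force: [0.3, 0.1, 0.0]
finger_gap: 0.0856
grip_force: 0.0
```

Call:
{"api": "jog_arm", "payload": {
  "motion": [0,0,0,0,0,0,0.7,0,0,0,0,0,0,0.6,0,0,0,0,0,0,0.5,0,0,0,0,0,0,0.45,0,0,0,0,0,0,0.45]
}}

```text
clock: 29.42
tcp_pos: [0.4408, -0.3673, 0.0189]
orientation: [0.001, 0.805, 0.594, 0.0]
wrist_force: [0.0, 0.7, 6.6]
finger_gap: 0.055
grip_force: 41.7
```

Call:
{"api": "jog_arm", "payload": {
  "motion": [0,0,0,0,0,0,0,0,0,-0.08,0,0,0,0,0,0,-0.2,0,0,0,0,0,0,-0.35,0,0,0,0,0,0,-0.52,0,0,0,0,0,0,-0.7,0,0,0,0,0.06,0,-0.83,0,0,0,0,0.16,0,-0.88,0,0,0,0,0.3,0,-0.88,0,0,0,0,0.45,0,-0.88,0,0,0,0,0.6,0,-0.88,0,0,0,0,0.75,0,-0.88,0,0,0,0]
}}

```text
clock: 30.92
tcp_pos: [0.4842, -0.2211, 0.1931]
orientation: [-0.001, 0.804, 0.594, -0.0]
wrist_force: [0.4, 0.9, -1.8]
finger_gap: 0.0551
grip_force: 42.6
```

```bash
python3 -c "
from h import *
mv(bay(.135),.196,-17)"
```

```text
shift [ 1.669  0.017 -0.013] turn [-0.001 -0.001 -0.001] psi0 -17.1 tcp [ 0.4842 -0.2211  0.1931] tiltz [-0.001  0.001 -1.   ] gap 0.0551 t 30.925
```

Call:
{"api": "jog_arm", "payload": {
  "motion": [0.08,0,0,0,0,0,0,0.2,0,0,0,0,0,0,0.35,0,0,0,0,0,0,0.5,0,0,0,0,0,0,0.65,0,0,0,0,0,0,0.8,0,0,0,0,0,0,0.92,0.01,0,0,0,0,0,1,0.01,0,0,0,0,0]
}}

```text
clock: 31.92
tcp_pos: [0.5454, -0.0318, 0.1935]
orientation: [-0.0, 0.804, 0.594, -0.0]
wrist_force: [-1.1, -0.1, -1.5]
finger_gap: 0.0552
grip_force: 42.6
```

```bash
python3 -c "
from h import *
mv(bay(.135),.196,-17)"
```

```text
shift [ 0.674  0.003 -0.013] turn [-0.     0.    -0.001] psi0 -17.1 tcp [ 0.5454 -0.0318  0.1935] tiltz [-0.001  0.    -1.   ] gap 0.0552 t 31.925
```

Call:
{"api": "jog_arm", "payload": {
  "motion": [0.12,0,0,0,0,0,0,0.27,0,0,0,0,0,0,0.42,0,0,0,0,0,0,0.56,0,0,0,0,0,0,0.65,0,0.04,0,0,0,0,0.67,0,0.15,0,0,0,0,0.67,0,0.3,0,0,0,0,0.67,0,0.45,0,0,0,0,0.67,0,0.6,0,0,0,0,0.67,0,0.7,0,0,0,0,0.67,0,0.76,0,0,0,0,0.67,0,0.8,0,0,0,0]
}}

```text
clock: 33.42
tcp_pos: [0.5848, 0.0949, 0.0332]
orientation: [-0.0, 0.805, 0.594, -0.0]
wrist_force: [0.0, 1.2, -1.0]
finger_gap: 0.0551
grip_force: 42.6
```

```bash
python3 -c "
from h import *
mv(bay(.135),.022,-17)"
```

```text
shift [0.01  0.001 0.056] turn [-0.     0.    -0.002] psi0 -17.2 tcp [0.5848 0.0949 0.0332] tiltz [-0.001 -0.    -1.   ] gap 0.0551 t 33.425
```

Call:
{"api": "jog_arm", "payload": {
  "motion": [0.01,0,0.02,0,0,0,0,0.01,0,0.035,0,0,0,0,0.01,0,0.045,0,0,0,0,0.01,0,0.05,0,0,0,0,0.01,0,0.054,0,0,0,0,0.01,0,0.054,0,0,0,0]
}}

```text
clock: 34.17
tcp_pos: [0.5855, 0.097, 0.0232]
orientation: [-0.0, 0.805, 0.594, 0.0]
wrist_force: [0.5, -0.1, -1.5]
finger_gap: 0.0554
grip_force: 42.6
```

Call:
{"api": "jog_arm", "payload": {
  "motion": [0,0,0.005,0,0,0,0,0,0,0.009,0,0,0,0,0,0,0.009,0,0,0,0,0,0,0.009,0,0,0,0.7,0,0,0.009,0,0,0,0.8,0,0,0.009,0,0,0,0.9,0,0,0.009,0,0,0,0.9,0,0,0.009,0,0,0,0.9,0,0,-0.15,0,0,0,0.9,0,0,-0.4,0,0,0,0.9,0,0,-0.65,0,0,0,0.9,0,0,-0.85,0,0,0,0.5]
}}

```text
clock: 35.67
tcp_pos: [0.586, 0.097, 0.1954]
orientation: [0.001, 0.805, 0.594, 0.001]
wrist_force: [1.3, -0.2, 1.0]
finger_gap: 0.0606
grip_force: 0.0
```

```bash
python3 -c "
from h import *
mv((.4302,.25),.10,7.2)"
```

```text
shift [ 0.501 -0.971  0.476] turn [ 0.001 -0.    -0.271] psi0 -17.2 tcp [0.586  0.097  0.1954] tiltz [ 0.002  0.    -1.   ] gap 0.0606 t 35.675
```

Call:
{"api": "jog_arm", "payload": {
  "motion": [0.15,-0.3,0,0,0,-0.07,0.45,0.3,-0.6,0,0,0,-0.15,0.45,0.45,-0.88,0,0,0,-0.23,0.45,0.5,-0.97,0,0,0,-0.27,0.45,0.5,-0.97,0.15,0,0,-0.27,0.45,0.5,-0.97,0.3,0,0,-0.27,0.45,0.5,-0.97,0.45,0,0,-0.27,0.45,0.5,-0.97,0.6,0,0,-0.27,0.45,0.5,-0.97,0.7,0,0,-0.27,0.45,0.5,-0.97,0.7,0,0,-0.27,0.45,0.5,-0.97,0.7,0,0,-0.27,0.45]
}}

```text
clock: 37.05
tcp_pos: [0.4302, 0.25, 0.0539]
orientation: [0.0, 0.662, 0.75, 0.001]
wrist_force: [0.8, -0.1, 0.1]
finger_gap: 0.0385
grip_force: 0.0
```

```bash
python3 -c "
from h import *
mv((.4302,.25),.01,7.2)
im=save('scene','pics/s9.png');a=cv2.resize(im[200:270,300:370,::-1],None,fx=5.5,fy=5.5,interpolation=cv2.INTER_CUBIC)
im=save('top','pics/t9.png');b=cv2.resize(im[130:195,205:345,::-1],None,fx=2.9,fy=2.9,interpolation=cv2.INTER_CUBIC)
c=np.zeros((390,800,3),np.uint8);c[:385,:385]=a;c[:b.shape[0],390:390+b.shape[1]]=b
cv2.imwrite('pics/s9c.png',c)"
```

```text
shift [-0.   -0.    0.22] turn [ 0.001 -0.    -0.001] psi0 7.1 tcp [0.4302 0.25   0.0539] tiltz [ 0.001  0.    -1.   ] gap 0.0385 t 37.05
```

View pics/s9c.png

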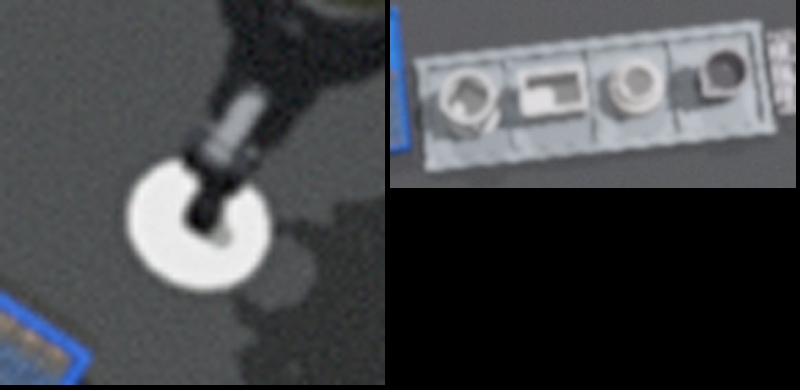

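Call:
{"api": "jog_arm", "payload": {
  "motion": [0,0,0.06,0,0,0,0.45,0,0,0.12,0,0,0,0.45,0,0,0.17,0,0,0,0.45,0,0,0.21,0,0,0,0.45,0,0,0.22,0,0,0,0.45,0,0,0.22,0,0,0,0.45]
}}

```text
clock: 37.9
tcp_pos: [0.4297, 0.2498, 0.009]
orientation: [-0.0, 0.662, 0.75, -0.0]
wrist_force: [-0.7, 0.6, 0.8]
finger_gap: 0.0387
grip_force: 0.0
```

```bash
python3 -c "
from h import *
mv((.4302,.25),.01,7.2)
M=np.array([[TY[1],-TY[0]],TY])
for n,uv,z,y in(('foot',(231.3,163.1),.088,.135),('neck',(289.7,157.6),.064,-.045),('beaker',(319.5,155.2),.08,-.135)):print(n,np.round(M@(at('top',uv,z)[:2]-bay(y)),4))
import math
im=read_camera('scene');crop=im[185:270,290:380]
cv2.imwrite('pics/s10.png',im[:,:,::-1])
a=cv2.resize(crop[:,:,::-1],None,fx=6,fy=6,interpolation=cv2.INTER_CUBIC);cv2.imwrite('pics/s10c.png',a)
for z in(.0,.005,.01,.02,.03,.04): print(z,np.round(proj('scene',[[.4302+.028,.253,z]])[0],1))"
```

```text
shift [ 0.001  0.003 -0.005] turn [-0.    -0.    -0.001] psi0 7.1 tcp [0.4297 0.2498 0.009 ] tiltz [-0.  0. -1.] gap 0.0387 t 37.9
foot [-0.001  -0.0001]
neck [0.001  0.0025]
beaker [-0.0046  0.004 ]
0.0 [329.7 248.7]
0.005 [330. 248.]
0.01 [330.4 247.2]
0.02 [331.1 245.7]
0.03 [331.9 244.2]
0.04 [332.7 242.6]
```

Call:
{"api": "jog_arm", "payload": {
  "motion": [0,0,0.01,0,0,0,0.45,0,0,0.02,0,0,0,0.45,0,0,0.03,0,0,0,0.45,0,0,0.04,0,0,0,0.45,0,0,0.04,0,0,0,0.45]
}}

```text
clock: 38.58
tcp_pos: [0.4295, 0.2497, 0.0009]
orientation: [-0.0, 0.662, 0.75, -0.0]
wrist_force: [0.0, 0.4, 0.7]
finger_gap: 0.0382
grip_force: 0.0
```

Call:
{"api": "jog_arm", "payload": {
  "motion": [0,0,0.01,0,0,0,0.45,0,0,0.02,0,0,0,0.45,0,0,0.03,0,0,0,0.45,0,0,0.04,0,0,0,0.45,0,0,0.04,0,0,0,0.45]
}}

```text
clock: 39.2
tcp_pos: [0.4295, 0.2498, -0.0071]
orientation: [-0.0, 0.662, 0.75, -0.0]
wrist_force: [0.4, -0.2, -0.3]
finger_gap: 0.0383
grip_force: 0.0
```

Call:
{"api": "jog_arm", "payload": {
  "motion": [0,0,0.01,0,0,0,0.45,0,0,0.02,0,0,0,0.45,0,0,0.02,0,0,0,0.45,0,0,0.02,0,0,0,0.35,0,0,0.02,0,0,0,0.25,0,0,0.02,0,0,0,0.15,0,0,0.02,0,0,0,0.1,0,0,0.02,0,0,0,0.1,0,0,0.02,0,0,0,0.1],
  "newtons": 30
}}

```text
clock: 40.33
tcp_pos: [0.4298, 0.2499, -0.0107]
orientation: [0.0, 0.662, 0.75, 0.0]
wrist_force: [-0.9, -0.1, 4.2]
finger_gap: 0.0149
grip_force: 29.4
```

Call:
{"api": "jog_arm", "payload": {
  "motion": [0,0,0,0,0,0,0,0,0,-0.05,0,0,0,0,0,0,-0.15,0,0,0,0,0,0,-0.3,0,0,0,0,0,0,-0.45,0,0,0,0,0,0,-0.6,0,0,0,0,0,0,-0.7,0,0,0,0,0,0,-0.75,0,0,0,0,0,0,-0.75,0,0,0,0,0,0,-0.75,0,0,0,0]
}}

```text
clock: 41.58
tcp_pos: [0.429, 0.2495, 0.1382]
orientation: [-0.0, 0.662, 0.75, -0.001]
wrist_force: [-1.0, -0.6, -1.0]
finger_gap: 0.0145
grip_force: 29.3
```

```bash
python3 -c "
from h import *
mv(bay(.135),.14,7.2)"
```

```text
shift [-0.855  0.682 -0.01 ] turn [-0.001  0.    -0.001] psi0 7.1 tcp [0.429  0.2495 0.1382] tiltz [-0.002 -0.001 -1.   ] gap 0.0145 t 41.575
```

Call:
{"api": "jog_arm", "payload": {
  "motion": [-0.06,0.05,0,0,0,0,0,-0.18,0.14,0,0,0,0,0,-0.32,0.25,0,0,0,0,0,-0.46,0.37,0,0,0,0,0,-0.6,0.48,0,0,0,0,0,-0.72,0.58,0,0,0,0,0,-0.82,0.65,0,0,0,0,0,-0.855,0.68,0,0,0,0,0,-0.855,0.68,0.07,0,0,0,0,-0.855,0.68,0.16,0,0,0,0,-0.855,0.68,0.22,0,0,0,0,-0.855,0.68,0.22,0,0,0,0]
}}

```text
clock: 43.08
tcp_pos: [0.5842, 0.0977, 0.0936]
orientation: [-0.001, 0.661, 0.75, -0.001]
wrist_force: [0.4, -0.2, 0.5]
finger_gap: 0.015
grip_force: 29.3
```

```bash
python3 -c "
from h import *
mv(bay(.135),.0785,7.2)
im=save('scene','pics/s11.png');a=cv2.resize(im[170:260,215:305,::-1],None,fx=6.5,fy=6.5,interpolation=cv2.INTER_CUBIC);cv2.imwrite('pics/s11c.png',a)"
```

```text
shift [-0.005  0.007  0.076] turn [-0.002 -0.     0.   ] psi0 7.2 tcp [0.5842 0.0977 0.0936] tiltz [-0.003  0.    -1.   ] gap 0.015 t 43.075
```

View pics/s11c.png

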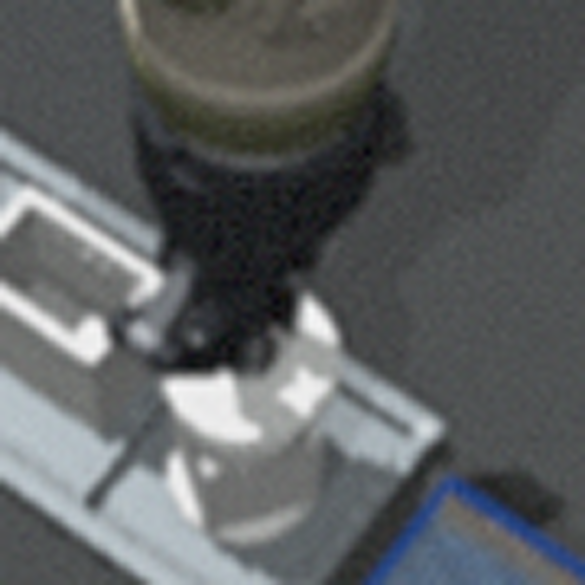

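The lid hangs level over the footed jar. Lower it the rest of the way.

Call:
{"api": "jog_arm", "payload": {
  "motion": [-0.003,0.004,0.02,0,0,0,0,-0.003,0.004,0.04,0,0,0,0,-0.003,0.004,0.055,0,0,0,0,-0.003,0.004,0.065,0,0,0,0,-0.003,0.004,0.072,0,0,0,0,-0.003,0.004,0.072,0,0,0,0,-0.003,0.004,0.072,0,0,0,0]
}}

```text
clock: 44.0
tcp_pos: [0.5868, 0.0966, 0.0808]
orientation: [0.0, 0.662, 0.75, 0.0]
wrist_force: [0.7, 0.3, -0.0]
finger_gap: 0.0149
grip_force: 29.3
```

```bash
python3 -c "
from h import *
mv(bay(.135),.077,7.2)"
```

```text
shift [ 0.002 -0.006  0.019] turn [ 0.    -0.    -0.001] psi0 7.1 tcp [0.5868 0.0966 0.0808] tiltz [ 0.  0. -1.] gap 0.0149 t 44.0
```

Call:
{"api": "jog_arm", "payload": {
  "motion": [0,-0.008,0.005,0,0,0,0,0,-0.008,0.01,0,0,0,0,0,-0.008,0.014,0,0,0,0,0,-0.008,0.018,0,0,0,0,0,-0.008,0.018,0,0,0,0]
}}

```text
clock: 44.62
tcp_pos: [0.5853, 0.0963, 0.0774]
orientation: [0.0, 0.662, 0.75, 0.0]
wrist_force: [-0.7, 0.2, 2.1]
finger_gap: 0.015
grip_force: 29.6
```

Call:
{"api": "jog_arm", "payload": {
  "motion": [0,0,0.003,0,0,0,0,0,0,0.003,0,0,0,0,0,0,0.003,0,0,0,0.25,0,0,0.003,0,0,0,0.35,0,0,0.003,0,0,0,0.45,0,0,0.003,0,0,0,0.45,0,0,0.003,0,0,0,0.45,0,0,-0.05,0,0,0,0.45,0,0,-0.15,0,0,0,0.45,0,0,-0.3,0,0,0,0.45,0,0,-0.5,0,0,0,0.45,0,0,-0.6,0,0,0,0.45]
}}

```text
clock: 46.12
tcp_pos: [0.5863, 0.0964, 0.2005]
orientation: [0.002, 0.662, 0.75, 0.001]
wrist_force: [0.7, -0.0, -0.2]
finger_gap: 0.0382
grip_force: 0.0
```

Call:
{"api": "jog_arm", "payload": {
  "motion": [0.2,-0.2,0,0,0,0,0.45,0.45,-0.4,0,0,0,0,0.45,0.7,-0.6,0,0,0,0,0.45,0.95,-0.8,0,0,0,0,0.45,0.95,-0.8,0,0,0,0,0.45,0.95,-0.8,0,0,0,0,0.45,0.95,-0.8,0,0,0,0,0.45]
}}

```text
clock: 47.0
tcp_pos: [0.404, 0.2643, 0.1973]
orientation: [0.0, 0.662, 0.749, 0.0]
wrist_force: [-0.1, -1.1, 0.9]
finger_gap: 0.0384
grip_force: 0.0
```

```bash
python3 -c "
from h import *
im=save('top','pics/t12.png')
g=im[145:182,212:250].astype(int)
m=(g.min(2)>205).astype(np.uint8)
n,l,s,c=cv2.connectedComponentsWithStats(m);i=1+s[1:,4].argmax();print(s[i],c[i]+[212,145])
P=at('top',c[i]+[212,145],.093)[:2]
print(P,P-bay(.135),proj('top',[[*bay(.135),.093]]))
g=im[145:182,212:250];print('\n'.join(' '.join('%3d'%v for v in r) for r in g.min(2)[::2,::2]))
"
```

```text
[ 10   8  20  20 258] [231.88372093 162.70930233]
[0.58486554 0.09455679] [-0.00073796 -0.00226321] [[231.13096804 162.45468295]]
 91  92  92  92  93  92  91  93  89  90  92  93  94  95  96  94 100 107 116
 92  91  93  94  92  97  94  97 106 114 116 116 128 142 151 147 151 160 171
 95 110 114 122 138 149 144 148 158 169 172 166 166 168 174 170 162 157 157
105 154 169 164 165 173 170 161 162 171 175 163 139 130 143 142 141 166 156
 85 139 169 139 127 143 156 181 198 209 212 207 194 174 164 161 140 163 172
 83 114 162 152 157 170 199 216 219 220 220 219 218 211 188 177 155 163 184
 87 104 161 162 177 201 218 220 218 214 213 219 220 220 211 185 163 171 186
 86 102 161 159 182 213 220 218 199 147 153 205 220 220 218 194 152 154 169
 86 100 149 131 171 215 219 205 153  64  75 185 218 221 220 189 125 116 126
 80  77 111 110 169 215 216 187 141  68  79 183 218 221 218 190 119 102 112
 74  62  99 112 161 214 218 200 176 158 175 209 220 220 219 182 116 110 112
 60  56  91 106 138 204 220 216 215 214 217 220 220 221 215 170 115 117 116
 47  55  95 102 114 170 212 220 220 220 220 220 219 216 209 173 109 113 116
 45  54  96 104 106 125 174 209 217 220 219 219 211 200 202 155 102 105 105
 46  55  86 110 110 111 116 160 187 193 190 187 167 189 193 131 108 111 117
 51  50  76 111 111 110 101 107 131 140 128 123 147 181 171 154 153 144 167
 63  66  76 117 106 112 105  96 101 123 126 125 149 162 161 160 161 149 175
 69  83 100 157 133 127 132 138 138 150 154 155 160 161 162 162 162 147 168
 69  83 105 169 167 169 171 167 159 160 160 161 161 160 160 161 163 156 153
```

```bash
python3 -c "
from workcell import env
print(env.hand_in())"
```

```text
the job is handed in; nothing more can be done
None
```

The job is handed in at about 47 s of the 112 s allowed: all four vessels stand in their bays in working order from the slide box, and the lid lies flat on the tall footed jar, about 2 mm off its axis by the last picture. On the first try at the footed jar the fingers missed the collar and tipped it briefly (about 70 N at the wrist); it stood back up in place. The hand-in gave no verdict.

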